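# Earth-leakage breaker test on a battery-pack bench

### The arm

A 6-joint arm with a two-finger parallel gripper is mounted at the origin on the work surface. World frame = base frame: x ahead of the robot, y to its left, z up, the work surface at z = 0. Lengths are in m, angles in rad, forces in N, time in s.
With the tool pointing down it reaches from about 0.275 to 0.75 m from the base axis. Payload 10.2 kg.
Tool frame: the origin (TCP) lies on the centre line of the jaws, within the pads' length; the fingertips stand 11 mm ahead of it and the grasp point (between the pads) lies 8 mm behind it; z points along the fingers, y is the line along which they close (so a half turn about z gives the same grasp; the last joint's range is limited). The gripper opens to 88 mm and grips with 3 to 60 N. Pads are 18 mm wide; open, the fingers measure 123 mm over their backs; the gripper's body (75 mm by 187 mm) begins 45 mm behind the grasp point.
Start: joints at [0.97, 0.313, 1.498, -0, 1.331, -0.223], TCP at [0.194, 0.488, 0.25] pointing down, gripper open.
Joint ranges: [-2.94, 2.94], [-0.97, 2.17], [0.19, 2.56], [-1.23, 4.37], [0.02, 3.11], [-2.88, 2.88]. Speed limits (rad/s): [2.39, 2.39, 3.01, 3.14, 3.14, 3.14].

### API

Orientations are given as a rotation vector (axis times angle).
In Python, from rig import env, cams gives the robot as it stands. The module is installed in compiled form; this text tells all that it offers.
- The arm moves only by the shell command python3 -m creep 'ROWS' [OPENING] [FORCE]. ROWS is JSON, one flat list of numbers, 4 for each row, row after row: the shift along the tool's x, y, z in mm, then the turn about the tool's z in degrees. A call has 1 to 5 rows; each row is the pose to reach, as a shift and turn from the pose commanded when the call began, along the tool's axes at that moment; what a row does not reach only later rows make up. A row lasts 1/12 s, in which the tool goes at most 41.7 mm and 7.16 degrees, less where a joint would pass 70% of its speed; a pose out of reach is approached as far as the arm can. A call with a gripper value outside its range is refused whole. OPENING is the closure, from 0 (fully open) to 1 (shut), set as the call begins (- or left out, the last holds). The fingers move at their own pace and stop on an object; FORCE is the grip in N (left out, the last holds). Time passes only in rows, so rows that repeat a pose let the fingers close. It gives the time, the measured TCP pose, the force, the opening and the grip force at its end, in the units of the state.
- env.read_state(): the state, without advancing time (a new reading comes with each control period).
- cams.get_image(name): name is "side" or "top"; returns a dict with "image" (384x512x3 uint8, blue, green, red), "intrinsics" (3x3 intrinsics, pixels), "position" and "orientation" of the camera in the world. Camera axes: x right, y down, z forward; pixel columns grow to the right and rows downward; lengths in m; the calibration is good to about 2 mm. A picture is of the moment at which its call begins. There is no depth.
- env.finish_job(): hands the job in; it is judged then, once.
The state is a dict: "time": time; "q": joint angles; "qd": joint speeds; "effort": joint torques, N m; "eef_pos": TCP position; "tcp_rot": TCP orientation; "force": force on the tool from outside, world axes, zero at the start; "torque": the same for the moment, N m; "opening": finger opening in m; "finger_force": force on a finger pad.
Only numpy, scipy, OpenCV 4.12 (cv2) and the standard library are available. Lean on these libraries where they do the work, as an engineer would, in place of code of your own. Each camera call takes 0.05 s, during which the arm holds its last target. There are 200 camera calls.

### The job

Test the earth-leakage breaker, the one of the three sloping breakers that has a round push button: press its test button until its lever drops, then lift that lever back up until it latches and stays up by itself. Work with feeling, never forcing the button or lever, and leave the two other breakers and the loose things on the bench as they are.

Things in the scene. Friction and masses are not known exactly. Their poses are not given: they have to be found in the camera images.
- leak: Steel bracket of the earth-leakage breaker, the only one of the three with a round push button. Origin on the mounting board, in the middle of the breaker; x away from the robot, y left, z up. Stands in any of three places on the board (150 mm apart).
- leak_pivot (a point): On that bracket, at (-61, 0, 50) mm: middle of the lower edge of the case's face, on the pivot (axis y) about which the case is tilted and locked. Grey case: 150 up the slope x 116 x 50 deep. The face rises away from the robot at 25 to 45 deg, not reported: see or feel it. Face frame, as meant below: origin here, x up the slope, y left, z out of the face.
- test (a joint): Travel of the round black test button in m: 0 out, 0.009 fully in; trips the lever at about 0.004 and dips as the lever is lifted past the latch. In the face frame: centre (60, -32) mm, 22 across, top 13 proud of the face, pressed along -z with 2 to 6.5 N, springs back. Bezel 32 across, 2 thick.
- trip (a joint): Angle in rad of the black lever: about 0.03 up and latched, 1.2 dropped, stop at -0.06. A spring pulls it down (2 to 3 N at its end); it latches when lifted to about 0, through a click of a few N; let go before that it drops again.
- leak_foot (a point): Foot of the bracket, same place as body leak. In the face frame the lever's hinge is at (85, 28, 0) mm, axis y. Lever: end 60 from the hinge, stem 8 thick, 14 wide; from 38 out a paddle 32 wide, 11 thick. Up, it leans 30 deg from the face's normal to up-slope; dropped, 39 deg to down-slope, pointing at the robot, near level.
- plain1: Another breaker, of the same size and with the same lever but no button. Origin as for leak. To be left alone.
- plain2: Another breaker as plain1. To be left alone.
- plain1_lever_end (a point): Outer end of plain1's lever (stiff, up or down).
- plain2_lever_end (a point): Outer end of plain2's lever (stiff, up or down).
- board: Plywood mounting board, 280 x 460 x 12 mm, lying on the bench under the three breakers. Origin: centre of its underside.
- cell_a: Loose standing battery cell, 18 mm diameter, 64 mm high, on the board near the gap between two breakers. Origin: centre of its foot.
- cell_b: As cell_a, at the other gap.
- cell_c: Loose standing battery cell, 32 mm diameter, 70 mm high, on the bench to the left.
- cell_d: As cell_c.
- tape: Loose roll of tape lying flat, 68 mm diameter, 18 mm high, on the front part of the board.
- driver: Loose screwdriver, 170 mm long, lying on the front part of the board.
- strip: Loose stack of nickel strip, 60 x 90 x 6 mm, on the bench to the right.

How it is judged:
By the outcome, as a careful person would: the job done as asked, in the order asked, and still so for the second after the job is handed in, with the robot touching nothing.
It also fails if it takes over 51 s, if anything falls off the work surface, if the arm or the gripper's body presses on something with over 40 N, if the wrist force passes 120 N, or if a joint passes its speed limit or range.

## Working session

There is one attempt and no reset: what is moved stays moved. The work goes in short steps, Python scripts to look and compute and a shell command to move; the robot and the scene stay as the last step left them, time stands still between calls to the robot, and variables do not carry over. Pictures are saved under pics/ and viewed, at most 12 in all, crops included, and the job is handed in when it is done.

```bash
mkdir -p pics; ls; python3 - <<'E'
from rig import env,cams
import cv2
for n in("side","top"):
    d=cams.get_image(n);cv2.imwrite(f"pics/{n}0.png",d["image"]);print(n,d["intrinsics"],d["position"],d["orientation"])
s=env.read_state();print(s)
E
```

```text
pics
side [[430.63068197   0.         253.02081321]
 [  0.         430.63068197 191.76774057]
 [  0.           0.           1.        ]] [0.12064989 0.81108269 1.10682202] [-0.67612941  2.6739231  -1.06648273]
top [[495.08466956   0.         255.34585475]
 [  0.         495.08466956 192.52696622]
 [  0.           0.           1.        ]] [ 0.2815715  -0.01481008  1.57581368] [-2.12887697  2.0969661  -0.18686951]
{'time': 0.1, 'q': array([ 9.69594785e-01,  3.13376171e-01,  1.49830942e+00, -2.43829850e-05,
        1.33099392e+00, -2.23368216e-01]), 'qd': array([ 6.35733521e-04, -1.36166167e-03, -2.70553233e-03, -4.37638068e-04,
        7.72164653e-04, -6.16833719e-05]), 'effort': array([ 2.16532761e-03, -4.02814651e+01, -2.52645260e+01,  6.94788597e-02,
        3.42945918e-02, -7.63688990e-05]), 'eef_pos': array([0.19356679, 0.48780774, 0.2492469 ]), 'tcp_rot': array([-5.89888473e-01, -3.08529312e+00,  1.57887251e-03]), 'force': array([ 0.534522  , -0.55155312, -0.31635858]), 'torque': array([0.03025452, 0.03583602, 0.00581657]), 'finger_force': 0.0, 'opening': 0.08799818325204689}
```

View pics/side0.png

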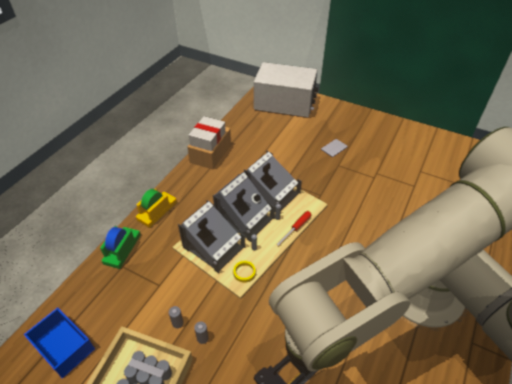

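View pics/top0.png

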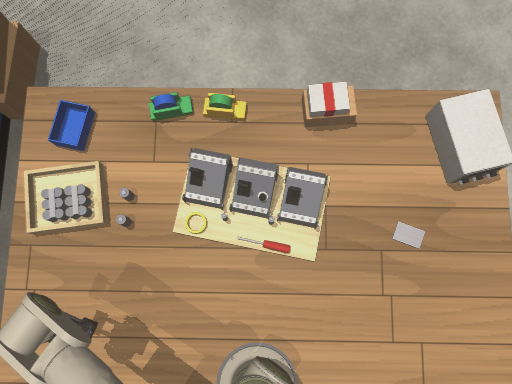

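The middle breaker has the round button, at about (263,197) in the top picture and (256,198) in the side picture. I'll enlarge both.

```bash
python3 - <<'E'
import cv2,numpy as np
a=cv2.imread("pics/top0.png")[145:235,220:290];b=cv2.imread("pics/side0.png")[160:250,205:295]
f=lambda i,s:cv2.resize(i,None,fx=s,fy=s,interpolation=cv2.INTER_CUBIC)
o=np.hstack([f(a,5),f(b,5)]);print(o.shape);cv2.imwrite("pics/c0.png",o)
E
```

```text
(450, 800, 3)
```

View pics/c0.png

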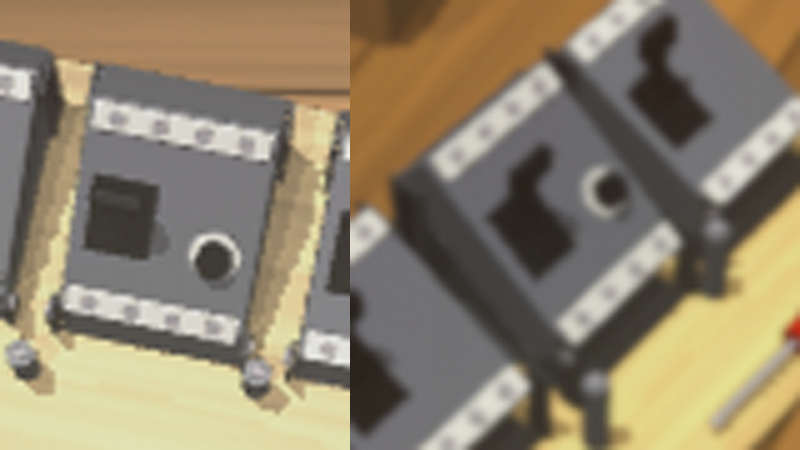

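```bash
cat > h.py <<'E'
import cv2,numpy as np
from scipy.spatial.transform import Rotation as R
from rig import env,cams
def P(d):
    Rw=R.from_rotvec(d["orientation"]).as_matrix();return d["intrinsics"]@np.c_[Rw.T,-Rw.T@d["position"]]
def tri(dt,pt,ds,ps):
    X=cv2.triangulatePoints(P(dt),P(ds),np.array(pt,float).reshape(2,1),np.array(ps,float).reshape(2,1)).ravel();X=X[:3]/X[3]
    e=[np.round((lambda v:v[:2]/v[2])(P(d)@np.r_[X,1])-p,2) for d,p in((dt,pt),(ds,ps))];return X,e
E
python3 - <<'E'
from h import *
D={n:cams.get_image(n) for n in("top","side")}
W={"top":(220,145,70,90),"side":(205,160,90,90)}
for n,(x,y,w,h) in W.items():
    im=cv2.resize(D[n]["image"][y:y+h,x:x+w],None,fx=5,fy=5,interpolation=cv2.INTER_CUBIC)
    hsv=cv2.cvtColor(im,cv2.COLOR_BGR2HSV)
    m=cv2.inRange(hsv,(0,0,150),(180,50,255)) 
    cs,_=cv2.findContours(m,cv2.RETR_EXTERNAL,cv2.CHAIN_APPROX_NONE)
    for c in cs:
        if cv2.contourArea(c)<500: continue
        r=cv2.minAreaRect(c);c2=cv2.convexHull(c);M=cv2.moments(c2)
        f=lambda p:np.round((np.array(p)+.5)/5-.5+[x,y],2).tolist()
        print(n,"strip",f((M["m10"]/M["m00"],M["m01"]/M["m00"])),cv2.contourArea(c),[f(p) for p in cv2.boxPoints(r)])
    m=cv2.inRange(im,(0,0,0),(66,66,66))
    cs,_=cv2.findContours(m,cv2.RETR_EXTERNAL,cv2.CHAIN_APPROX_NONE)
    for c in cs:
        if cv2.contourArea(c)<300: continue
        M=cv2.moments(c);print(n,"dark",f((M["m10"]/M["m00"],M["m01"]/M["m00"])),cv2.contourArea(c),np.array(cv2.boundingRect(c)))
    m=cv2.inRange(cv2.cvtColor(D[n]["image"],cv2.COLOR_BGR2HSV),(18,60,120),(32,170,255))
    m=cv2.morphologyEx(m,cv2.MORPH_CLOSE,np.ones((5,5)))
    for c in cv2.findContours(m,0,2)[0]:
        if cv2.contourArea(c)>1500: print("board",n,cv2.approxPolyDP(cv2.convexHull(c),6,True).reshape(-1,2).tolist())
E
```

```text
top strip [223.27, 215.02] 522.0 [[219.3, 215.3], [223.5, 211.1], [227.2, 214.8], [223.0, 219.0]]
top strip [284.69, 214.05] 1341.0 [[278.8, 216.0], [280.03, 209.85], [290.57, 211.95], [289.34, 218.11]]
top strip [249.72, 207.25] 4612.5 [[231.33, 206.44], [232.51, 200.71], [267.89, 207.98], [266.71, 213.71]]
top strip [262.48, 194.63] 655.0 [[256.9, 196.92], [257.62, 190.38], [268.36, 191.57], [267.63, 198.11]]
top strip [255.94, 170.47] 5384.5 [[237.11, 170.01], [238.41, 163.56], [274.86, 170.91], [273.56, 177.36]]
top strip [222.71, 161.08] 922.0 [[218.79, 164.14], [219.61, 157.35], [226.3, 158.16], [225.49, 164.95]]
top dark [262.1, 196.85] 680.0 [197 245  30  33]
top dark [288.06, 196.59] 913.0 [329 214  21  79]
top dark [243.8, 188.57] 3513.0 [ 87 177  69  81]
top dark [229.56, 165.1] 603.5 [38 71 23 62]
board top [[98, 161], [103, 222], [26, 231], [24, 171]]
board top [[187, 170], [235, 157], [329, 176], [314, 260], [172, 231]]
side strip [230.5, 241.91] 3582.5 [[217.97, 249.15], [236.57, 231.69], [241.42, 236.86], [222.82, 254.32]]
side strip [285.3, 236.19] 588.0 [[277.1, 243
[... 457 characters left out ...]
 176.57], [224.29, 196.24]]
side strip [256.42, 165.04] 2453.0 [[247.46, 168.06], [262.97, 154.86], [267.14, 159.77], [251.63, 172.96]]
side dark [208.26, 235.71] 3417.5 [  0 292  55 140]
side dark [240.29, 221.02] 12821.5 [ 45 183 311 267]
side dark [257.1, 197.53] 546.0 [248 176  29  28]
side dark [287.26, 198.15] 2254.5 [374 155  76  82]
side dark [240.86, 203.29] 5179.0 [140 147  82 130]
side dark [248.52, 174.68] 509.5 [202  57  33  40]
side dark [267.69, 177.46] 4332.0 [281  18  77 127]
board side [[86, 383], [121, 326], [190, 351], [177, 383]]
board side [[327, 204], [241, 297], [172, 247], [298, 190]]
board side [[504, 218], [311, 360], [290, 346], [269, 301], [285, 279], [470, 174]]
```

```bash
python3 - <<'E'
from h import *
t=cams.get_image("top");s=cams.get_image("side")
pts=dict(lo=((249.72,207.25),(258.22,216.12)),up=((255.94,170.47),(233.7,183.86)),
 loL=((231.92,203.57),(247.41,226.38)),loR=((267.3,210.85),(269.2,205.6)),
 upL=((237.76,166.8),(222.15,193.75)),upR=((274.2,174.1),(245.2,174.07)),btn=((262.3,196.9),(256.9,197.7)),
 cellL=((224.3,214.8),(254,236.5)),cellR=((271.3,219.5),(277.5,205.0)))
X={}
for k,v in pts.items():
    X[k],e=tri(t,v[0],s,v[1]);print(k,X[k].round(4),e)
y=(X["loL"]-X["loR"])+(X["upL"]-X["upR"]);yaw=np.arctan2(-y[0],y[1]);print("yaw",np.degrees(yaw), "strip lens",[np.linalg.norm(X[a+"L"]-X[a+"R"]) for a in("lo","up")])
ex=np.array([np.cos(yaw),np.sin(yaw),0]);d=X["up"]-X["lo"];print("slope",np.degrees(np.arctan2(d[2],d@ex)),"len",np.linalg.norm(d),"lateral",d@[-np.sin(yaw),np.cos(yaw),0])
E
```

```text
lo [0.5289 0.0288 0.0661] [array([0.03, 0.11]), array([-0.14, -0.04])]
up [0.6262 0.01   0.1479] [array([0.03, 0.1 ]), array([-0.13, -0.04])]
loL [0.5385 0.0837 0.0692] [array([0.09, 0.31]), array([-0.41, -0.11])]
loR [ 0.5179 -0.0257  0.0682] [array([0.04, 0.16]), array([-0.2 , -0.05])]
upL [0.6361 0.064  0.1485] [array([0.07, 0.23]), array([-0.3 , -0.09])]
upR [ 0.6154 -0.0442  0.1492] [array([0.04, 0.15]), array([-0.18, -0.05])]
btn [ 0.5549 -0.0099  0.1019] [array([0.06, 0.22]), array([-0.28, -0.08])]
cellL [0.5034 0.1065 0.066 ] [array([0.1 , 0.38]), array([-0.5 , -0.14])]
cellR [ 0.4921 -0.0378  0.0721] [array([-0.08, -0.31]), array([0.38, 0.1 ])]
yaw -10.74265105020975 strip lens [np.float64(0.11131265520916489), np.float64(0.11019828669507081)]
slope 39.542549443941134 len 0.128491233555188 lateral -0.00028445684562931607
```

```bash
cat >> h.py <<'E'
def frame(t=39.5,yaw=-10.74,mid=(0.5776,0.0194,0.1075)):
    t,w=np.radians([t,yaw]);ex=np.array([np.cos(w),np.sin(w),0]);ey=np.array([-np.sin(w),np.cos(w),0]);ez=np.array([0,0,1.])
    x=np.cos(t)*ex+np.sin(t)*ez;n=-np.sin(t)*ex+np.cos(t)*ez
    return np.array(mid)-.075*x,x,ey,n,ex
def go(target,yang):
    s=env.read_state();M=R.from_rotvec(s["tcp_rot"]).as_matrix()
    d=M.T@(np.array(target)-s["eef_pos"])*1e3;a=np.degrees(np.arctan2(M[1,1],M[0,1]))
    print("t",round(s["time"],2),"tcp",s["eef_pos"].round(4),"tilt z",M[:,2].round(3),"F",s["force"].round(2),"shift",d.round(1),"turn",round((a-yang+180)%360-180,1))
E
cat > press.py <<'E'
from h import *
import sys
p,x,y,n,ex=frame()
B=p+.060*x-.032*y+.013*n;print("pivot",p.round(4),"B",B.round(4),"n",n.round(3))
h=float(sys.argv[1])/1e3
go(B+h*n-.0615*ex+[0,0,.011],-10.74)
E
python3 press.py 40;python3 press.py 100
```

```text
pivot [0.5207 0.0302 0.0598] B [ 0.5521 -0.0083  0.108 ] n [-0.625  0.119  0.772]
t 0.3 tcp [0.1936 0.4879 0.2495] tilt z [-0. -0. -1.] F [-0.22 -0.34  0.32] shift [-430.9 -345.4   99.8] turn 79.1
pivot [0.5207 0.0302 0.0598] B [ 0.5521 -0.0083  0.108 ] n [-0.625  0.119  0.772]
t 0.3 tcp [0.1936 0.4879 0.2495] tilt z [-0. -0. -1.] F [-0.22 -0.34  0.32] shift [-393.4 -352.7   53.5] turn 79.1
```

```bash
python3 -m creep '[-28,-25,4,7, -56,-50,8,14, -84,-75,12,21, -112,-100,16,28, -140,-125,20,35]'; python3 press.py 100
```

```text
time: 0.72
eef_pos: [0.2779, 0.3186, 0.2296]
tcp_rot: [1.498, 2.761, 0.0]
force: [0.1, 0.0, 0.7]
opening: 0.0882
finger_force: 0.0
pivot [0.5207 0.0302 0.0598] B [ 0.5521 -0.0083  0.108 ] n [-0.625  0.119  0.772]
t 0.72 tcp [0.2779 0.3186 0.2296] tilt z [ 0.  0. -1.] F [0.1  0.01 0.72] shift [-337.   -38.7   33.4] turn 43.8
```

```bash
python3 -m creep '[-38,-4,4,7, -76,-8,8,14, -114,-12,12,21, -152,-16,16,28, -190,-20,20,35]'; python3 press.py 100
```

```text
time: 1.13
eef_pos: [0.3659, 0.1487, 0.2098]
tcp_rot: [2.259, 2.182, 0.001]
force: [0.4, 1.6, -0.2]
opening: 0.0885
finger_force: 0.0
pivot [0.5207 0.0302 0.0598] B [ 0.5521 -0.0083  0.108 ] n [-0.625  0.119  0.772]
t 1.13 tcp [0.3659 0.1487 0.2098] tilt z [ 0.001  0.    -1.   ] F [ 0.43  1.61 -0.23] shift [-131.4   67.9   13.6] turn 8.7
```

```bash
python3 -m creep '[-33,17,3,4, -66,34,6,9, -99,51,9,9, -131,68,12,9, -131,68,13,9]'; python3 press.py 30
```

```text
time: 1.55
eef_pos: [0.4316, 0.0131, 0.1964]
tcp_rot: [2.422, 1.999, -0.0]
force: [-1.3, 0.8, 0.5]
opening: 0.0882
finger_force: 0.0
pivot [0.5207 0.0302 0.0598] B [ 0.5521 -0.0083  0.108 ] n [-0.625  0.119  0.772]
t 1.55 tcp [0.4316 0.0131 0.1964] tilt z [ 0.001 -0.001 -1.   ] F [-1.27  0.77  0.51] shift [ 1.6 41.8 54.3] turn -0.2
```

```bash
python3 -m creep '[0,0,0,0]'; python3 press.py 30
```

```text
time: 1.63
eef_pos: [0.4298, 0.0164, 0.1963]
tcp_rot: [-2.42, -2.002, 0.001]
force: [-0.6, 0.4, -0.2]
opening: 0.0883
finger_force: 0.0
pivot [0.5207 0.0302 0.0598] B [ 0.5521 -0.0083  0.108 ] n [-0.625  0.119  0.772]
t 1.63 tcp [0.4298 0.0164 0.1963] tilt z [-0.001  0.    -1.   ] F [-0.58  0.39 -0.2 ] shift [-1.5 44.3 54.1] turn -0.1
```

```bash
python3 -m creep '[0,11,14,0, -1,22,27,0, -1,33,41,0, -1,44,54,0, -1,44,54,0]'; python3 press.py 0
python3 - <<'E'
from h import *
f=lambda i,s:cv2.resize(i,None,fx=s,fy=s,interpolation=cv2.INTER_CUBIC)
a=cams.get_image("top")["image"][145:235,210:290];b=cams.get_image("side")["image"][150:240,215:295]
cv2.imwrite("pics/c1.png",np.hstack([f(a,5),f(b,5)]))
E
```

```text
time: 2.05
eef_pos: [0.4725, 0.0095, 0.1409]
tcp_rot: [-2.415, -2.006, 0.003]
force: [0.1, 0.4, -0.4]
opening: 0.0881
finger_force: 0.0
pivot [0.5207 0.0302 0.0598] B [ 0.5521 -0.0083  0.108 ] n [-0.625  0.119  0.772]
t 2.05 tcp [0.4725 0.0095 0.1409] tilt z [-0.003  0.001 -1.   ] F [ 0.06  0.36 -0.39] shift [-2.8 20.1 21.9] turn 0.2
```

View pics/c1.png

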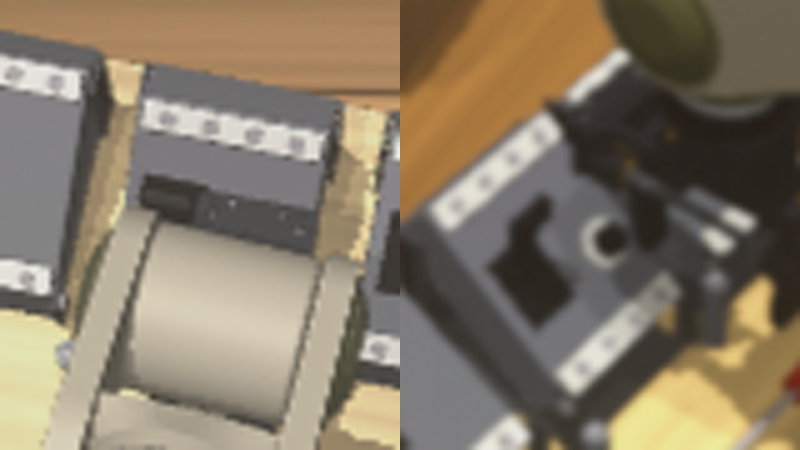

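The side view shows the far fingertip (about (650,240) in the crop) hovering off the button (605,240), and the lever is still up. I'll approach along the face normal.

```bash
python3 -m creep '[-1,5,5,0, -2,9,10,0, -2,13,15,0, -2,13,15,0]'; python3 press.py 0; python3 -m creep '[0,1.3,1.5,0, 0,1.3,1.5,0]'|sed -n '2p;4p'; python3 -m creep '[0,1.3,1.5,0, 0,1.3,1.5,0]'|sed -n '2p;4p'
```

```text
time: 2.48
eef_pos: [0.4853, 0.004, 0.127]
tcp_rot: [-2.418, -2.005, 0.001]
force: [-1.0, -0.7, -0.2]
opening: 0.0878
finger_force: 0.0
pivot [0.5207 0.0302 0.0598] B [ 0.5521 -0.0083  0.108 ] n [-0.625  0.119  0.772]
t 2.48 tcp [0.4853 0.004  0.127 ] tilt z [-0.001  0.    -1.   ] F [-1.03 -0.73 -0.17] shift [0.3 6.5 8. ] turn 0.1
eef_pos: [0.4864, 0.0038, 0.1261]
force: [-0.8, 0.5, -0.5]
eef_pos: [0.4877, 0.0036, 0.1247]
force: [-0.0, -0.5, -0.5]
```

```bash
for i in 1 2; do :; done; python3 -m creep '[0,1.3,1.5,0, 0,1.3,1.5,0]'|sed -n '2p;4p'; python3 -m creep '[0,1.3,1.5,0, 0,1.3,1.5,0]'|sed -n '2p;4p';python3 -m creep '[0,0.6,0.8,0, 0,0.6,0.8,0]'|sed -n '2p;4p';python3 -m creep '[0,0.6,0.8,0, 0,0.6,0.8,0]'|sed -n '2p;4p'
```

```text
eef_pos: [0.489, 0.0033, 0.1231]
force: [-0.7, -0.1, 0.2]
eef_pos: [0.4903, 0.0031, 0.1215]
force: [-0.1, 0.2, 0.1]
eef_pos: [0.4909, 0.003, 0.1208]
force: [-0.2, 0.5, -0.7]
eef_pos: [0.4914, 0.0029, 0.12]
force: [0.8, 1.0, 0.1]
```

```bash
python3 -m creep '[0,0.6,0.8,0, 0,0.6,0.8,0]'|sed -n '2p;4p'; python3 -m creep '[0,0.6,0.8,0, 0,0.6,0.8,0]'|sed -n '2p;4p';python3 -m creep '[0,0.6,0.8,0, 0,0.6,0.8,0]'|sed -n '2p;4p'
python3 - <<'E'
from h import *
f=lambda i,s:cv2.resize(i,None,fx=s,fy=s,interpolation=cv2.INTER_CUBIC)
b=cams.get_image("side")["image"][160:235,215:315]
cv2.imwrite("pics/c2.png",f(b,8))
E
```

```text
eef_pos: [0.492, 0.0028, 0.1192]
force: [-0.4, 0.6, 0.1]
eef_pos: [0.4926, 0.0026, 0.1184]
force: [0.5, -0.3, -0.1]
eef_pos: [0.4932, 0.0025, 0.1176]
force: [0.4, -0.5, 0.7]
```

View pics/c2.png

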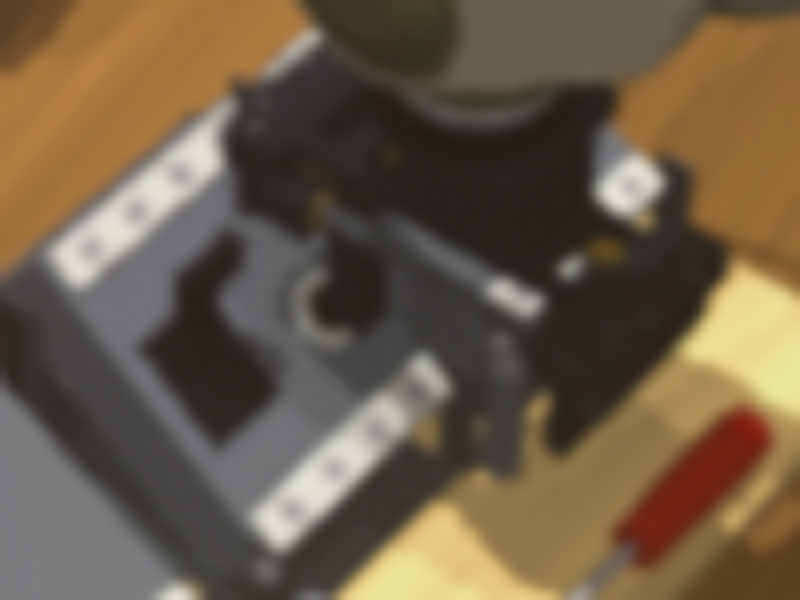

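The finger (355,300) sits over the button (335,305) but isn't touching it yet, so I'll keep advancing.

```bash
python3 -m creep '[0,0.6,0.8,0, 0,0.6,0.8,0]'|sed -n '2p;4p'; python3 -m creep '[0,0.6,0.8,0, 0,0.6,0.8,0]'|sed -n '2p;4p';python3 -m creep '[0,0.6,0.8,0, 0,0.6,0.8,0]'|sed -n '2p;4p'
```

```text
eef_pos: [0.4938, 0.0024, 0.1168]
force: [-0.2, -0.2, -0.3]
eef_pos: [0.4944, 0.0023, 0.1162]
force: [0.0, 1.2, 1.6]
eef_pos: [0.495, 0.0022, 0.1154]
force: [-2.1, 0.1, 2.7]
```

```bash
python3 -m creep '[0,0.6,0.8,0, 0,0.6,0.8,0]'|sed -n '2p;4p'; python3 -m creep '[0,0.6,0.8,0, 0,0.6,0.8,0]'|sed -n '2p;4p'
```

```text
eef_pos: [0.4957, 0.0021, 0.1144]
force: [-0.5, 0.3, -0.1]
eef_pos: [0.4962, 0.002, 0.1135]
force: [-0.0, -1.2, 0.6]
```

```bash
python3 - <<'E'
from h import *
f=lambda i,s:cv2.resize(i,None,fx=s,fy=s,interpolation=cv2.INTER_CUBIC)
b=cams.get_image("side")["image"][160:235,215:315]
cv2.imwrite("pics/c3.png",f(b,8));print(env.read_state()["force"])
E
```

```text
[-0.28916509  0.26342432  0.39771332]
```

View pics/c3.png

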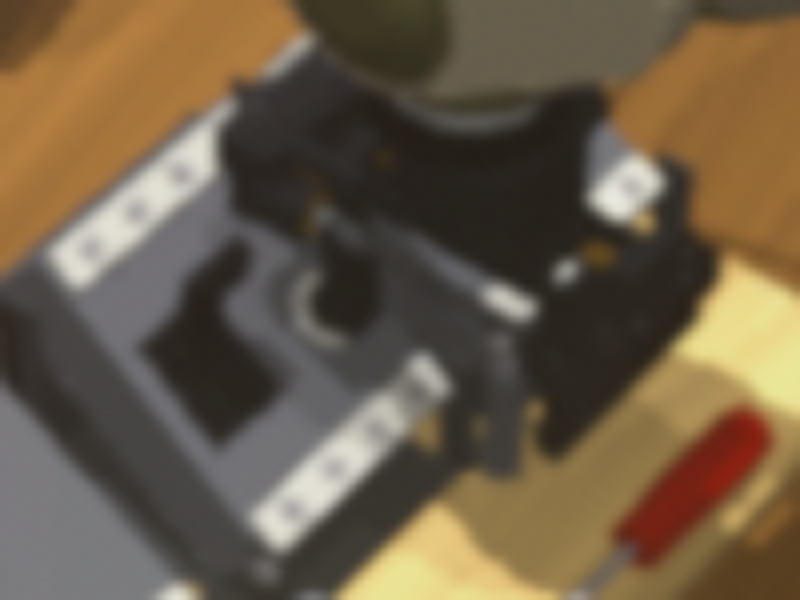

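```bash
python3 - <<'E'
from h import *
d=cams.get_image("side");s=env.read_state();p,x,y,n,ex=frame()
def px(X):
    v=P(d)@np.r_[X,1];return ((v[:2]/v[2]-[215,160]+.5)*8).round(0)
T=s["eef_pos"]
print("btn top c",px(p+.06*x-.032*y+.013*n),"face",px(p+.06*x-.032*y))
for o in(.044,.053,.0615):
  for w in(-.009,.009):
    print(o,w,px(T+o*ex+w*y-[0,0,.011]),px(T+o*ex+w*y+[0,0,.02]))
print(T, s["force"])
im=cv2.resize(d["image"][160:235,215:315],None,fx=8,fy=8,interpolation=cv2.INTER_CUBIC)
c=cv2.convertScaleAbs(im[180:420,220:520],alpha=2.2,beta=0);cv2.imwrite("pics/c4.png",cv2.resize(c,None,fx=2,fy=2))
E
```

```text
btn top c [341. 300.] face [325. 307.]
0.044 -0.009 [381. 311.] [382. 257.]
0.044 0.009 [353. 337.] [354. 283.]
0.053 -0.009 [364. 300.] [364. 246.]
0.053 0.009 [335. 326.] [335. 272.]
0.0615 -0.009 [347. 290.] [347. 236.]
0.0615 0.009 [319. 316.] [318. 262.]
[0.49611665 0.00200206 0.11354529] [-0.28420888 -0.17449159  0.09700683]
```

View pics/c4.png

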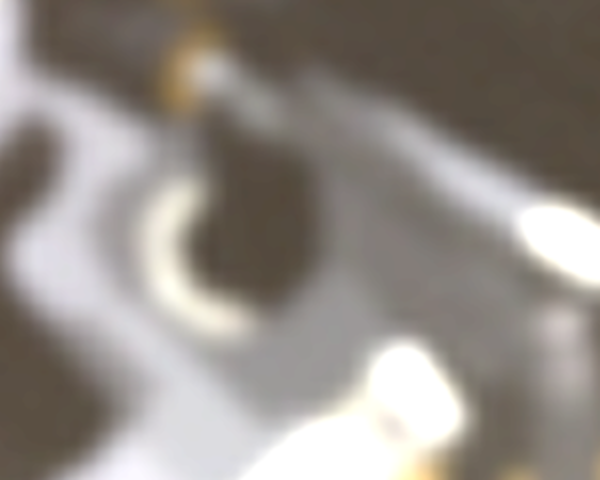

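```bash
python3 -m creep '[0,0.6,0.8,0, 0,0.6,0.8,0]'|sed -n '2p;4p'; python3 -m creep '[0,0.6,0.8,0, 0,0.6,0.8,0]'|sed -n '2p;4p'
```

```text
eef_pos: [0.4967, 0.0019, 0.1128]
force: [-2.1, -0.3, 2.9]
eef_pos: [0.4973, 0.0017, 0.1122]
force: [-3.2, -0.3, 3.9]
```

```bash
python3 -m creep '[0,0,0,0]'|sed -n '2p;4p';  python3 -m creep '[0,0,0,0]'|sed -n '2p;4p'; python3 -m creep '[0,0.6,0.8,0, 0,0.6,0.8,0]'|sed -n '2p;4p'
```

```text
eef_pos: [0.4972, 0.0018, 0.1122]
force: [-3.2, -0.4, 3.7]
eef_pos: [0.4972, 0.0017, 0.1122]
force: [-2.9, -0.7, 3.5]
eef_pos: [0.4979, 0.0016, 0.1113]
force: [-3.3, -1.0, 4.1]
```

```bash
python3 - <<'E'
from h import *
f=lambda i,s:cv2.resize(i,None,fx=s,fy=s,interpolation=cv2.INTER_CUBIC)
b=cams.get_image("side")["image"][160:235,215:315]
cv2.imwrite("pics/c5.png",f(b,8));print(env.read_state()["force"])
E
```

```text
[-3.7528919  -0.73078653  4.86282547]
```

View pics/c5.png

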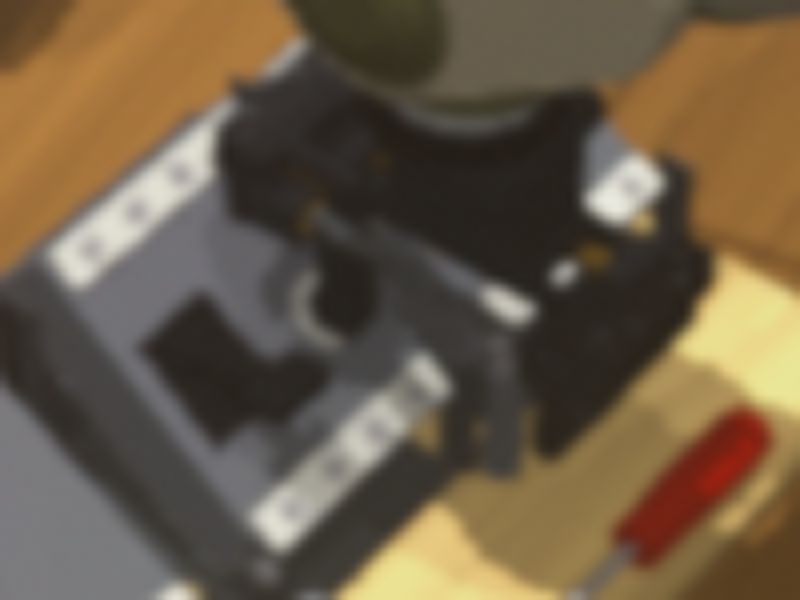

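The lever has dropped: the paddle is now at about (300,380) in the crop. I'll back off along the face normal and prepare the lift.

```bash
cat > lift.py <<'E'
from h import *
import sys
p,x,y,n,ex=frame()
a=float(sys.argv[1]);up=float(sys.argv[2])/1e3;r=float(sys.argv[3])/1e3 if len(sys.argv)>3 else .049
# a: degrees from dropped; direction elevation
th=np.radians(39-a);G=p+.085*x+.028*y+r*(-np.sin(th)*x+np.cos(th)*n)
print("G",G.round(4));go(G-[0,0,.008]+[0,0,up],79.26)
E
python3 -m creep '[0,-7,-8,0, 0,-16,-20,0, 0,-26,-34,0, 0,-36,-56,0, 0,-36,-70,0]' 0.3; python3 lift.py 0 70
```

```text
time: 6.1
eef_pos: [0.4618, 0.0087, 0.1826]
tcp_rot: [2.417, 2.006, 0.001]
force: [0.1, -0.5, -0.1]
opening: 0.0619
finger_force: 0.0
G [0.5432 0.0544 0.1236]
t 6.1 tcp [0.4618 0.0087 0.1826] tilt z [ 0.001  0.    -1.   ] F [ 0.07 -0.51 -0.11] shift [59.9 71.7 -3. ] turn -89.9
```

```bash
python3 -m creep '[10,0,-10,-7, 20,0,-20,-14, 30,0,-25,-21, 40,20,-25,-28, 40,30,-25,-35]';python3 -m creep '[0,0,0,-7, 0,0,0,-14, 0,0,0,-21, 0,0,0,-28, 0,0,0,-35]'>/dev/null;python3 -m creep '[0,0,0,-7, 0,0,0,-14, 0,0,0,-20,0,0,0,-20]'>/dev/null; python3 lift.py 0 50
```

```text
time: 6.52
eef_pos: [0.5009, 0.0432, 0.2067]
tcp_rot: [1.692, 2.645, 0.002]
force: [0.6, -0.1, -0.2]
opening: 0.0619
finger_force: 0.0
G [0.5432 0.0544 0.1236]
t 7.27 tcp [0.4996 0.0422 0.2061] tilt z [ 0.  0. -1.] F [ 1.09 -1.08  0.55] shift [-40.7  19.9  40.5] turn 0.3
```

```bash
python3 -m creep '[-14,7,10,0, -28,14,25,0, -41,20,40,0, -41,20,40,0]' >/dev/null; python3 lift.py 0 0
python3 - <<'E'
from h import *
f=lambda i,s:cv2.resize(i,None,fx=s,fy=s,interpolation=cv2.INTER_CUBIC)
b=cams.get_image("side")["image"][160:235,215:315]
cv2.imwrite("pics/c6.png",f(b,8))
E
```

```text
G [0.5432 0.0544 0.1236]
t 7.6 tcp [0.5438 0.0546 0.1634] tilt z [-0.003  0.001 -1.   ] F [-0.21  0.93 -0.02] shift [ 0.3 -0.3 47.8] turn -0.1
```

View pics/c6.png

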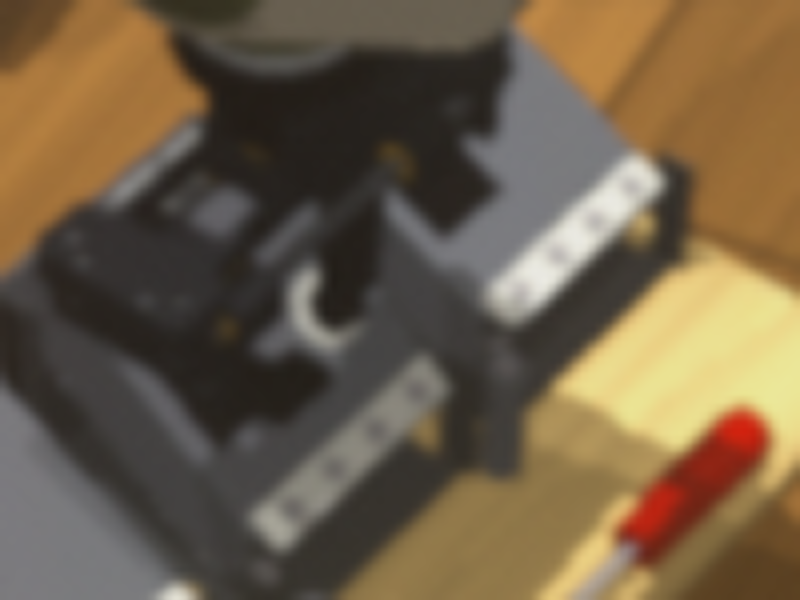

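The paddle (290,390) lies between the fingers (left about (210,390), right (345,270)). I'll descend and grip gently.

```bash
python3 -m creep '[0,0,10,0, 0,0,20,0, 0,0,28,0, 0,0,28,0]' |sed -n '2p;4p';python3 -m creep '[0,0,7,0, 0,0,13,0, 0,0,19,0, 0,0,19,0]' |sed -n '2p;4p'; python3 lift.py 0 0
```

```text
eef_pos: [0.5423, 0.0541, 0.1367]
force: [-0.2, 0.4, 0.1]
eef_pos: [0.5428, 0.0542, 0.1181]
force: [-0.1, -0.2, -0.3]
G [0.5432 0.0544 0.1236]
t 8.32 tcp [0.5428 0.0542 0.1181] tilt z [-0.002  0.    -1.   ] F [-0.14 -0.17 -0.34] shift [-0.3  0.3  2.5] turn 0.1
```

```bash
python3 -m creep '[0,0,0,0, 0,0,0,0, 0,0,0,0, 0,0,0,0, 0,0,0,0]' 0.7 10;python3 -m creep '[0,0,0,0, 0,0,0,0, 0,0,0,0]'; for a in 0 15 30 45 60 69 71; do python3 lift.py $a 0|tail -1|cut -d' ' -f5-;done
```

```text
time: 8.73
eef_pos: [0.5434, 0.0539, 0.1195]
tcp_rot: [0.291, 3.128, -0.001]
force: [-1.7, -4.5, 0.7]
opening: 0.032
finger_force: 10.0
time: 8.98
eef_pos: [0.5434, 0.0539, 0.1195]
tcp_rot: [0.291, 3.128, -0.001]
force: [-1.8, -2.9, 2.3]
opening: 0.0321
finger_force: 10.0
0.0539 0.1195] tilt z [ 0. -0. -1.] F [-1.83 -2.9   2.31] shift [0.3 0.5 3.9] turn 0.1
0.0539 0.1195] tilt z [ 0. -0. -1.] F [-1.83 -2.9   2.31] shift [-3.9  0.5 -8.2] turn 0.1
0.0539 0.1195] tilt z [ 0. -0. -1.] F [-1.83 -2.9   2.31] shift [-11.1   0.5 -18.8] turn 0.1
0.0539 0.1195] tilt z [ 0. -0. -1.] F [-1.83 -2.9   2.31] shift [-20.7   0.4 -27.2] turn 0.1
0.0539 0.1195] tilt z [ 0. -0. -1.] F [-1.83 -2.9   2.31] shift [-32.2   0.4 -32.8] turn 0.1
0.0539 0.1195] tilt z [ 0. -0. -1.] F [-1.83 -2.9   2.31] shift [-39.7   0.4 -34.7] turn 0.1
0.0539 0.1195] tilt z [ 0. -0. -1.] F [-1.83 -2.9   2.31] shift [-41.4   0.4 -35. ] turn 0.1
```

```bash
python3 -m creep '[-1,0,-4,0, -2.4,0,-8,0, -4.2,0,-12,0, -4.2,0,-12,0]' - 12|sed -n '2p;4,6p';python3 -m creep '[-2,0,-4,0, -4.5,0,-7.5,0, -7.2,0,-10.6,0, -7.2,0,-10.6,0]' |sed -n '2p;4,6p'
```

```text
eef_pos: [0.5471, 0.0532, 0.1316]
force: [-3.8, -4.0, -3.2]
opening: 0.0316
finger_force: 12.0
eef_pos: [0.554, 0.0519, 0.1421]
force: [-5.8, -3.7, -1.3]
opening: 0.0316
finger_force: 12.0
```

```bash
python3 -m creep '[-3,0,-3,0, -6.3,0,-6,0, -9.6,0,-8.4,0, -9.6,0,-8.4,0]'|sed -n '2p;4,6p';python3 -m creep '[-4,0,-2.3,0, -8,0,-4.2,0, -11.5,0,-5.6,0, -11.5,0,-5.6,0]' |sed -n '2p;4,6p'; python3 lift.py 60 0
```

```text
eef_pos: [0.5636, 0.0501, 0.1506]
force: [-6.3, -4.5, 0.2]
opening: 0.0317
finger_force: 12.0
eef_pos: [0.5742, 0.048, 0.1559]
force: [-9.5, -4.0, 2.4]
opening: 0.032
finger_force: 12.0
G [0.5751 0.0484 0.1603]
t 10.32 tcp [0.5742 0.048  0.1559] tilt z [-0.005 -0.    -1.   ] F [-9.54 -4.01  2.42] shift [-0.9  0.5  3.6] turn 0.1
```

```bash
python3 -m creep '[-2,0,-0.6,0, -2,0,-0.6,0]'|sed -n '2p;4,6p';python3 -m creep '[-2,0,-0.5,0, -2,0,-0.5,0]'|sed -n '2p;4,6p'; python3 -m creep '[-1.5,0,-0.3,0, -1.5,0,-0.3,0]'|sed -n '2p;4,6p'
```

```text
eef_pos: [0.5763, 0.0476, 0.1566]
force: [-8.5, -4.0, 2.1]
opening: 0.0319
finger_force: 12.0
eef_pos: [0.5784, 0.0472, 0.1573]
force: [-7.4, -4.4, 1.9]
opening: 0.0317
finger_force: 12.0
eef_pos: [0.5799, 0.047, 0.1577]
force: [-7.4, -4.4, 2.4]
opening: 0.0317
finger_force: 12.0
```

```bash
python3 -m creep '[-1,0,-0.2,0, -1,0,-0.2,0]'|sed -n '2p;4,6p';python3 -m creep '[-1,0,-0.1,0, -1,0,-0.1,0]'|sed -n '2p;4,6p'; python3 lift.py 69 0
```

```text
eef_pos: [0.5808, 0.0468, 0.1579]
force: [-8.5, -4.6, 3.2]
opening: 0.0317
finger_force: 12.0
eef_pos: [0.5821, 0.0465, 0.1582]
force: [-7.8, -4.5, 4.0]
opening: 0.0317
finger_force: 12.0
G [0.5825 0.047  0.1622]
t 11.15 tcp [0.5821 0.0465 0.1582] tilt z [-0.002 -0.001 -1.   ] F [-7.77 -4.53  3.95] shift [-0.3  0.5  4. ] turn 0.1
```

```bash
python3 -m creep '[-1,0,-0.3,0, -1,0,-0.3,0]'|sed -n '2p;4p';python3 -m creep '[-1,0,-0.2,0, -1,0,-0.2,0]'|sed -n '2p;4p';python3 -m creep '[-1,0,-0.2,0, -1,0,-0.2,0]'|sed -n '2p;4p'
```

```text
eef_pos: [0.5831, 0.0464, 0.1585]
force: [-6.7, -4.3, 3.5]
eef_pos: [0.5842, 0.0461, 0.1587]
force: [-6.7, -5.1, 2.8]
eef_pos: [0.5852, 0.0459, 0.1589]
force: [-7.5, -4.3, 3.0]
```

```bash
python3 -m creep '[-1,0,-0.1,0, -1,0,-0.1,0]'|sed -n '2p;4p';python3 -m creep '[-1,0,-0.1,0, -1,0,-0.1,0]'|sed -n '2p;4p'
```

```text
eef_pos: [0.5863, 0.0458, 0.1591]
force: [-5.2, -3.6, 2.4]
eef_pos: [0.5874, 0.0455, 0.1593]
force: [-3.7, -6.1, 2.3]
```

```bash
python3 -m creep '[-1,0,-0.1,0, -1,0,-0.1,0]'|sed -n '2p;4p';python3 -m creep '[-0.7,0,0,0, -0.7,0,0,0]'|sed -n '2p;4p'
python3 - <<'E'
from h import *
f=lambda i,s:cv2.resize(i,None,fx=s,fy=s,interpolation=cv2.INTER_CUBIC)
b=cams.get_image("side")["image"][150:225,205:305]
cv2.imwrite("pics/c7.png",f(b,8))
E
```

```text
eef_pos: [0.5884, 0.0454, 0.1594]
force: [-5.3, -4.3, 3.7]
eef_pos: [0.5889, 0.0453, 0.1594]
force: [-7.3, -4.7, 3.8]
```

View pics/c7.png

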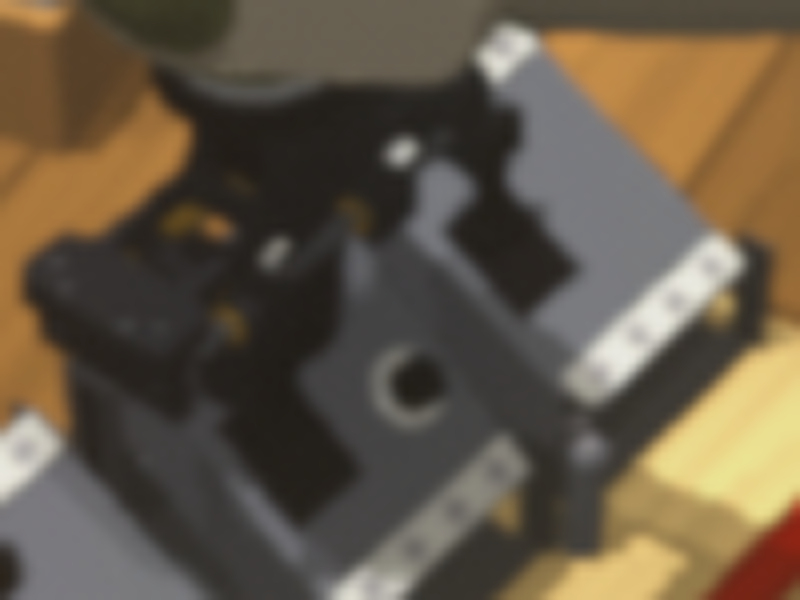

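The force dipped and rose again, which fits a click followed by the stop. I'll ease back a little to check that the latch carries the lever.

```bash
python3 -m creep '[1,0,0,0, 1,0,0,0]'|sed -n '2p;4p';python3 -m creep '[1,0,0,0, 1,0,0,0]'|sed -n '2p;4p';python3 -m creep '[1,0,0,0, 1,0,0,0]'|sed -n '2p;4p'
```

```text
eef_pos: [0.5882, 0.0454, 0.1593]
force: [-3.2, -4.6, 2.3]
eef_pos: [0.5876, 0.0455, 0.1592]
force: [-1.0, -5.8, -1.2]
eef_pos: [0.587, 0.0456, 0.1592]
force: [1.3, -5.7, -2.3]
```

The force reversed within about 1 mm, so the latch holds the lever. I'll release it.

```bash
python3 -m creep '[-0.5,0,0,0, -0.5,0,0,0, -0.5,0,0,0, -0.5,0,0,0, -0.5,0,0,0]' 0.35;python3 -m creep '[0,0,-6,0, 0,0,-16,0, 0,0,-30,0, 0,0,-50,0, 0,0,-70,0]'; python3 -m creep '[20,0,-10,0, 50,0,-20,0, 85,0,-30,0, 120,0,-30,0, 155,0,-30,0]'
python3 - <<'E'
from h import *
f=lambda i,s:cv2.resize(i,None,fx=s,fy=s,interpolation=cv2.INTER_CUBIC)
a=cams.get_image("top")["image"][140:260,165:335];b=cams.get_image("side")["image"][140:260,170:330]
cv2.imwrite("pics/c8.png",np.hstack([f(a,2.4),f(b,2.4)]))
E
```

```text
time: 13.28
eef_pos: [0.5869, 0.0462, 0.1587]
tcp_rot: [0.291, 3.128, 0.0]
force: [-0.7, -0.1, -0.4]
opening: 0.0566
finger_force: 0.0
time: 13.7
eef_pos: [0.5867, 0.0461, 0.2303]
tcp_rot: [0.291, 3.128, 0.0]
force: [-0.2, -0.0, -0.2]
opening: 0.0572
finger_force: 0.0
time: 14.12
eef_pos: [0.4331, 0.0749, 0.2599]
tcp_rot: [0.291, 3.126, 0.0]
force: [1.3, 0.4, 0.3]
opening: 0.0571
finger_force: 0.0
```

View pics/c8.png

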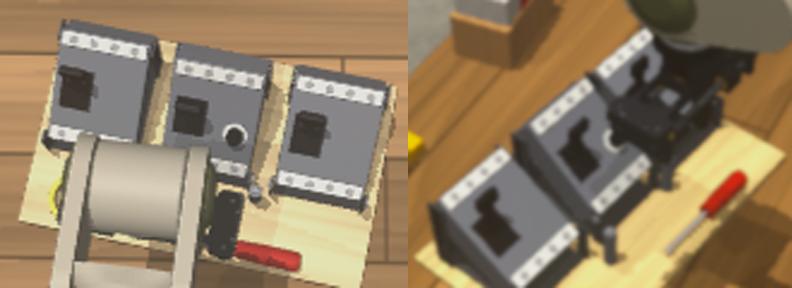

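The middle breaker's lever is up and latched (side crop, about (580,145)). The neighbouring breakers, the cells and the screwdriver haven't moved, and the robot is clear.

```bash
python3 -m creep '[0,0,0,0,0,0,0,0]'|sed -n '1p;4p'; python3 -c "
from rig import env
print(env.finish_job())"
```

```text
time: 14.38
force: [0.3, 0.0, 0.1]
the job is handed in; nothing more can be done
None
```

I pressed the earth-leakage breaker's test button until its lever dropped, then lifted the lever until it latched and stayed up by itself; I handed the job in at about 14.4 s with the arm clear and nothing else seen to have moved.

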